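# Spring a turned baluster into its retouching cradle

## Robot

A 7-joint arm with a two-finger parallel gripper is mounted at the origin on the work surface. World frame = base frame: x ahead of the robot, y to its left, z up, the work surface at z = 0. Lengths are in m, angles in rad, forces in N, time in s.
With the tool pointing down it reaches from about 0.4 to 0.75 m from the base axis. Payload 19.5 kg.
Tool frame: the origin (TCP) lies on the centre line of the jaws, within the pads' length; the fingertips stand 25 mm ahead of it and the grasp point (between the pads) lies 6 mm ahead of it; z points along the fingers, y is the line along which they close (so a half turn about z gives the same grasp; the last joint's range is limited). The gripper opens to 85 mm and grips with 20 to 120 N. Pads are 22 mm wide; open, the fingers measure 114 mm over their backs; the gripper's body (76 mm by 85 mm) begins 54 mm behind the grasp point. The pads swing forward as they close: fully open they stand 13 mm farther back than shut.
Start: joints at [-1.333, 0.707, -0.028, 1.485, 0.022, 0.951, -0.075], TCP at [0.159, 0.553, 0.256] pointing down, gripper open.
Joint ranges: [-2.71, 2.71], [-0.32, 2.16], [-1.57, 1.52], [0, 2.45], [-1.46, 4.6], [0, 2.02], [-2.83, 2.83]. Speed limits (rad/s): [1.89, 1.89, 2.57, 2.57, 3.01, 3.01, 3.01].

## Interface

Orientations are given as a rotation vector (axis times angle).
In Python, from workcell import bot gives the robot as it stands.
- The arm moves only by the tool jog_arm, never from a script. Its argument "series" is a list of rows, each a list of 6 numbers: the shift along the tool's x, y, z in m, then the turn, a rotation vector about the tool's x, y, z in degrees. In form: [[dx, dy, dz, rx, ry, rz], ...]. A call has exactly 8 rows; each row shifts and turns the commanded pose from where the row before left it, along the tool's axes as they then stand; what a row does not reach is not made up. A row lasts 1/12 s, in which the tool goes at most 41.7 mm and 7.16 degrees, less where a joint would pass 70% of its speed; a pose out of reach is approached as far as the arm can. A call is refused whole if a number of a shift passes 0.0417 or a number of a turn 7.16, either way. A call with a gripper value outside its range is refused whole. "grip" is the opening, from 0 (shut) to 1 (fully open), set as the call begins (left out, the last holds). The fingers move at their own pace and stop on an object; "squeeze" is the grip in N (left out, the last holds). Time passes only in rows, so rows that do not move let the fingers close, or fill a call up. It gives the time, the measured TCP pose, the force, the opening and the grip force at its end, in the units of the state.
- bot.observe(): the state, without advancing time (a new reading comes with each control period).
- bot.camera(name): name is "side" or "top"; returns a dict with "pixels" (400x640x3 uint8, red, green, blue), "range_z" (400x640 float32, m along the optical axis (not along the pixel's ray), 0 where there is no reading), "intrinsics" (3x3 intrinsics, pixels), "k1" (the pictures are not rectified: a ray, as slopes to the right and down, at radius r is drawn at 1 + k1 r^2 times it, then the intrinsics apply), "rvec" (rotation vector, rad) and "tvec" (3), from world to camera coordinates, as OpenCV has them. Camera axes: x right, y down, z forward; pixel columns grow to the right and rows downward; lengths in m; the calibration is good to about 2 mm. A picture is of the moment at which its call begins.
- bot.job_done(): hands the job in; it is judged then, once.
Trained networks look in a picture, given as the dict that the camera call returned (one of the last four; its "shot" number tells which), for a name from the list of things; names that differ only in an ending like _2 or _b are one class to them, and where a whole thing is asked for, a point or a joint stands for the part that bears it (a point fixed in the world has none). Each returns a list of dicts, best first, with "score" (0 to 1); they miss things now and then, are a little off and sometimes report something else, mostly with a low value. They report only what shows in the picture. A call takes as long as a camera call.
- bot.cut_out(picture, label): "region" (400x640 bool, what is visible of it).
- bot.mark_of(picture, label): "point" ([x, y, z] in m, in world coordinates, good to about 4 mm: a listed point, or the origin of a listed thing).
The state is a dict: "time": time; "joints": joint angles; "dq": joint speeds; "effort": joint torques, N m; "eef_pos": TCP position; "ee_rot": TCP orientation; "force": force on the tool from outside, world axes, zero at the start; "torque": the same for the moment, N m; "grip_width": finger opening in m; "finger_force": force on a finger pad.
Only numpy, scipy, OpenCV 4.12 (cv2) and the standard library are available. Lean on these libraries where they do the work, as an engineer would, in place of code of your own. Each camera call takes 0.05 s, during which the arm holds its last target. There are 200 camera calls.

## Task

Lay the taller of the two turned wooden pieces, the baluster that is standing up, on its side in the cradle for retouching: its wide foot pushes the sprung cork pad back so that its head drops in behind the fixed stop. Let it go lying level, bedded down on both felt V rests and held by the spring, handle it gently, and leave the other things where they stand.

Things in the scene. Friction and masses are not known exactly. Their poses are not given: they have to be found in the camera images.
- baluster: turned wooden baluster, round about its z axis, 160 mm long, about 0.16 kg, standing upright on the table. Origin: centre of the flat face of its foot; z runs along its axis to the head. Foot: disc 54 mm diameter, 14 mm thick (z 0 to 14). Shank: plain, 30 mm diameter (z 14 to 138). Head: knob 40 mm diameter (z 138 to 160) with a flat end
- head (a point): centre of the baluster's flat head end, 160 mm from the foot face along the axis
- cradle: plywood cradle fixed to the table. Origin: on the table under the middle of the resting place; x runs from the sprung pad to the fixed stop, z up. Base board 12 mm thick, 100 mm wide, x -147 to +103. Spring housing x -139 to -117, 64 mm high. In place, the baluster's foot face is at x -80, its head end at x +80, its axis 45 mm above the table
- seat (a point): middle of the resting place, on the axis of the rests, 45 mm above the cradle's origin; axes as the cradle's. The two felt V rests, 14 mm long in x and 52 mm wide, tops 43 mm above the table, are centred at x -45 and x +32 from here and carry the shank
- stop_face (a point): point of the fixed stop's face on the axis of the rests (cradle x +80, 45 mm high); axes as the cradle's. The stop is an upright board 12 mm thick, 56 mm wide, its top 47 mm above the table
- pad_face (a point): point of the sprung pad's cork face on the axis of the rests (cradle x -72 when free); the pad is 56 mm wide and reaches from 15 to 67 mm above the table; axes as the cradle's
- pad (a joint): travel of the sprung pad, m: 0 when free (152 mm between pad and stop), growing as it is pushed away from the stop (towards the cradle's -x), at most 0.020; 0.008 with the baluster in place. The spring pushes with about 3 N at 0 and 8 N at 0.020
- finial: bystander: the shorter turned piece, 90 mm tall, same foot, shank and head diameters, standing upright; origin at the centre of its underside
- brush_jar: bystander: white ceramic jar of brushes, 72 mm diameter, about 180 mm tall with the brushes; origin at the centre of its underside
- varnish_jar: bystander: small amber glass jar, 56 mm diameter, 65 mm tall; origin at the centre of its underside
- wax_tin: bystander: flat steel tin 80 x 55 x 22 mm; origin at the centre of its underside

How it is judged:
By the outcome, as a careful person would: the job done as asked, in the order asked, and still so for the second after the job is handed in, with the robot touching nothing.
It also fails if it takes over 48 s, if anything falls off the work surface, if the arm or the gripper's body presses on something with over 40 N, if the wrist force passes 120 N, or if a joint passes its speed limit or range.

## Working session

There is one attempt and no reset: what is moved stays moved. The work goes in short steps, Python scripts to look and compute and a tool call to move; the robot and the scene stay as the last step left them, time stands still between calls to the robot, and variables do not carry over. Pictures are saved under pics/ and viewed, at most 10 in all, crops included, and the job is handed in when it is done.

Besides the shell and the picture viewer there is one more tool, called after ">>>" as name([rows], argument=value, ...), one row to a line, values as JSON. jog_arm: Moves the arm, as the interface text tells. Its arguments: {"type":"object","properties":{"series":{"type":"array"},"grip":{"type":"number"},"squeeze":{"type":"number"}},"required":["series"]}

```bash
mkdir -p pics; ls; cat > h.py <<'E'
import numpy as np, cv2
from scipy.spatial.transform import Rotation as R
from workcell import bot
def cloud(c):
    K=c["intrinsics"];v,u=np.mgrid[0:400,0:640]
    x=(u-K[0,2])/K[0,0];y=(v-K[1,2])/K[1,1];k=c["k1"]
    a,b=x.copy(),y.copy()
    for _ in range(8):
        s=1+k*(a*a+b*b);a,b=x/s,y/s
    z=c["range_z"];P=np.stack([a*z,b*z,z],-1)
    M=R.from_rotvec(np.ravel(c["rvec"])).as_matrix()
    return (P-np.ravel(c["tvec"]))@M, z>0
def save(c,n): cv2.imwrite("pics/"+n+".png",c["pixels"][:,:,::-1])
E
python3 - <<'E'
from h import *
np.set_printoptions(precision=4,suppress=True)
for n in ["top","side"]:
    c=bot.camera(n);save(c,n+"0");P,ok=cloud(c)
    M=R.from_rotvec(np.ravel(c["rvec"])).as_matrix();print(n,-M.T@np.ravel(c["tvec"]))
    for l in ["baluster","head","cradle","seat","stop_face","pad_face","finial","brush_jar","varnish_jar","wax_tin"]:
        m=bot.mark_of(c,l);print(l,[(np.round(d["point"],4),round(d["score"],2)) for d in m[:2]])
s=bot.observe();print(s)
E
```

```text
pics
top [ 0.5311 -0.0385  1.0537]
baluster [(array([ 0.5107, -0.1131,  0.001 ]), 0.78)]
head [(array([ 0.5056, -0.1143,  0.1594]), 0.62)]
cradle [(array([0.5947, 0.1136, 0.0008]), 0.6)]
seat [(array([0.5902, 0.1145, 0.0447]), 0.68), (array([ 0.4371, -0.4642, -0.0002]), 0.47)]
stop_face [(array([0.6235, 0.0408, 0.0394]), 0.74)]
pad_face [(array([0.5577, 0.1757, 0.0449]), 0.61), (array([0.59  , 0.1127, 0.0009]), 0.32)]
finial [(array([ 0.5651, -0.2795, -0.0022]), 0.8)]
brush_jar [(array([ 0.7559, -0.0616,  0.0015]), 0.58)]
varnish_jar [(array([ 0.7283,  0.3231, -0.0053]), 0.84)]
wax_tin [(array([ 0.4345, -0.4616,  0.0008]), 0.81)]
side [0.5473 0.8207 1.2099]
baluster [(array([ 0.5084, -0.1112, -0.0002]), 0.93), (array([0.5884, 0.12  , 0.046 ]), 0.29)]
head [(array([ 0.5075, -0.1097,  0.1632]), 0.76)]
cradle [(array([0.5852, 0.1146, 0.0024]), 0.63)]
seat [(array([0.5892, 0.1185, 0.043 ]), 0.66)]
stop_face [(array([0.616 , 0.0382, 0.0441]), 0.75)]
pad_face [(array([0.5555, 0.1785, 0.0405]), 0.66)]
finial [(array([ 0.5586, -0.2824, -0.0019]), 0.8)]
brush_jar [(array([ 0.7498, -0.0595,  0.003 ]), 0.72), (array([ 0.4336, -0.4643,  0.0055]), 0.16)]
varnish_jar [(array([0.7297, 0.3186, 0.0058]), 0.62)]
wax_tin [(array([ 0.4333, -0.4622,  0.003 ]), 0.65)]
{'time': 1.1, 'joints': array([-1.3327,  0.7065, -0.0276,  1.4846,  0.022 ,  0.9509, -0.0755]), 'dq': array([ 0.0002, -0.0013, -0.    , -0.0003, -0.0003, -0.0012,  0.0015]), 'effort': array([  0.0016, -88.2967,   1.2348, -23.6368,   0.0171,   0.0018,
         0.    ]), 'eef_pos': array([0.1588, 0.5526, 0.2563]), 'ee_rot': array([-0.4382, -3.1109,  0.0002]), 'force': array([-0.2666, -0.6896,  0.6902]), 'torque': array([-0.0228,  0.0337, -0.0116]), 'finger_force': 0.0, 'grip_width': 0.08533127759637986}
```

View pics/top0.png

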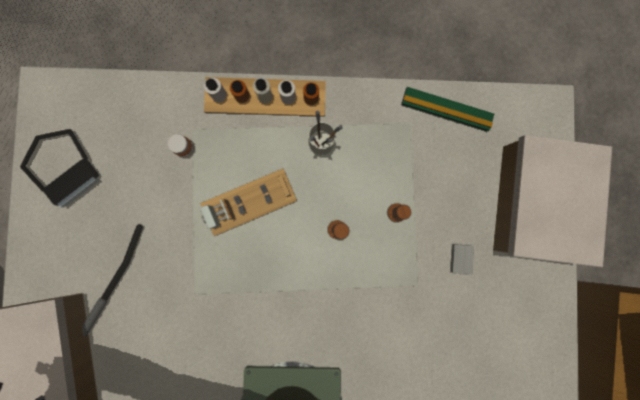

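View pics/side0.png

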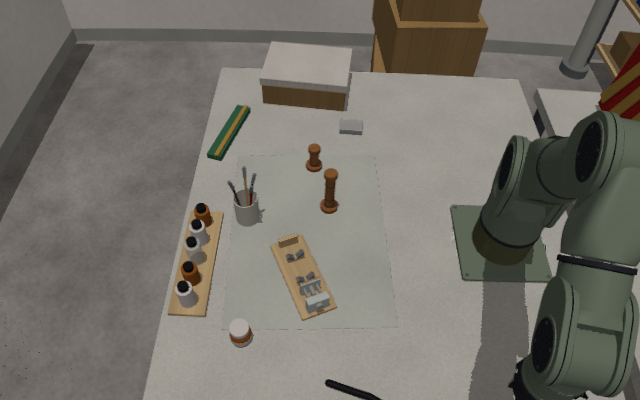

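```bash
python3 - <<'E'
from h import *
np.set_printoptions(precision=4,suppress=True)
for n in ["top","side"]:
    c=bot.camera(n);P,ok=cloud(c)
    print(n,"tablez",np.median(P[...,2][ok&(abs(P[...,2])<.02)]))
    for l in ["cradle","baluster"]:
        r=bot.cut_out(c,l)
        if not r: print("none",l);continue
        m=r[0]["region"]&ok;Q=P[m]
        if l=="cradle":
            np.save("cr_"+n,Q)
            b=Q[(Q[:,2]>.007)&(Q[:,2]<.017)]
            print("base rect",cv2.minAreaRect((b[:,:2]*1000).astype(np.float32)))
            for lo,hi in [(.059,.069),(.044,.05),(.04,.0455)]:
                t=Q[(Q[:,2]>lo)&(Q[:,2]<hi)]
                print(lo,len(t),cv2.minAreaRect((t[:,:2]*1000).astype(np.float32)),np.median(t[:,2]))
        else:
            t=Q[Q[:,2]>.15];print("head top",cv2.minEnclosingCircle((t[:,:2]*1000).astype(np.float32)),np.median(t[:,2]),t.mean(0))
            for lo,hi in [(.03,.13),(.138,.158)]:
                t=Q[(Q[:,2]>lo)&(Q[:,2]<hi)][:,:2]
                if len(t)<10: continue
                s=np.linalg.lstsq(np.c_[2*t,np.ones(len(t))],(t**2).sum(1),rcond=None)[0]
                print("circ",lo,s[:2],np.sqrt(s[2]+s[0]**2+s[1]**2),len(t))
E
```

```text
top tablez 0.0004208909646254852
base rect ((578.31005859375, 137.10699462890625), (100.25153350830078, 250.18272399902344), 24.683279037475586)
0.059 282 ((543.3975830078125, 212.76034545898438), (59.47752380371094, 67.3402328491211), 25.200899124145508) 0.06427221617427101
0.044 169 ((576.9203491210938, 142.3218994140625), (59.35972213745117, 239.0758819580078), 25.290935516357422) 0.04707258021404786
0.04 100 ((577.615966796875, 136.10324096679688), (55.72389602661133, 226.84164428710938), 25.273334503173828) 0.04293379999161187
head top ((508.3271789550781, -110.11566925048828), 19.675437927246094) 0.1595264281736963 [ 0.5084 -0.1098  0.1596]
circ 0.138 [ 0.5087 -0.1092] 0.016511966529138708 39
side tablez 0.0007201737026482834
base rect ((581.36767578125, 136.1396026611328), (99.20658874511719, 252.33526611328125), 25.006362915039062)
0.059 255 ((544.9154663085938, 215.41949462890625), (57.36074447631836, 76.89689636230469), 22.102121353149414) 0.06408294811879431
0.044 172 ((580.6527099609375, 141.7762451171875), (56.417884826660156, 237.76890563964844), 24.944345474243164) 0.04668569078057029
0.04 131 ((580.6555786132812, 142.33984375), (55.629276275634766, 238.95718383789062), 25.532665252685547) 0.0430195246267572
head top ((513.5858154296875, -108.53724670410156), 21.02208137512207) 0.15949240364247114 [ 0.5123 -0.1061  0.1592]
circ 0.03 [ 0.5126 -0.1074] 0.012552128307525919 210
circ 0.138 [ 0.5129 -0.1067] 0.01562493656615962 67
```

```bash
cat >> h.py <<'E'
from scipy.linalg import logm, expm
np.set_printoptions(precision=4,suppress=True)
def T(p,M): A=np.eye(4);A[:3,:3]=M;A[:3,3]=p;return A
def cur():
    s=bot.observe();return T(s["eef_pos"],R.from_rotvec(s["ee_rot"]).as_matrix())
def tgt(G,phi,tau,back=0):
    """TCP pose: grasp point G, azimuth phi, tilt tau from straight down (deg), stood back along the tool"""
    f,t=np.radians([phi,tau]);h=np.array([np.cos(f),np.sin(f),0]);y=np.array([-np.sin(f),np.cos(f),0])
    z=np.sin(t)*h-np.cos(t)*np.array([0,0,1]);return T(np.array(G)-(.006+back)*z,np.c_[np.cross(y,z),y,z])
def row(A,B,n):
    W=expm(np.real(logm(np.linalg.inv(A)@B))/n)
    d=W[:3,3];r=np.degrees(R.from_matrix(W[:3,:3]).as_rotvec());print(n,"rows of",np.r_[d,r].round(4));return B
def phitau(A):
    z=A[:3,2];y=A[:3,1];return np.degrees([np.arctan2(-y[0],y[1]),np.arctan2(np.hypot(*z[:2])*np.sign(z[:2]@[y[1],-y[0]]),-z[2]),np.arcsin(y[2])])
E
python3 - <<'E'
from h import *
A=cur();print(phitau(A))
B=tgt([.48,.25,.25],-18,20);row(A,B,16)
C=tgt([.5105,-.1099,.085],-20,60,.13);row(B,C,16)
E
```

```text
[-16.0338   0.0045  -0.0045]
16 rows of [-0.0244 -0.0122  0.0041  0.0212 -1.2499  0.1217]
16 rows of [ 0.0026 -0.0205  0.0063  0.082  -2.4997  0.0977]
```

>>> jog_arm([
  [-0.0244,-0.0122,0.0041,0,-1.25,0.12],
  [-0.0244,-0.0122,0.0041,0,-1.25,0.12],
  [-0.0244,-0.0122,0.0041,0,-1.25,0.12],
  [-0.0244,-0.0122,0.0041,0,-1.25,0.12],
  [-0.0244,-0.0122,0.0041,0,-1.25,0.12],
  [-0.0244,-0.0122,0.0041,0,-1.25,0.12],
  [-0.0244,-0.0122,0.0041,0,-1.25,0.12],
  [-0.0244,-0.0122,0.0041,0,-1.25,0.12],
], grip=1, squeeze=50)

```text
time: 2.07
eef_pos: [0.3208, 0.4023, 0.2385]
ee_rot: [0.438, 2.935, -0.037]
force: [0.9, 1.1, -0.7]
grip_width: 0.0852
finger_force: 0.0
```

>>> jog_arm([
  [-0.0244,-0.0122,0.0041,0,-1.25,0.12],
  [-0.0244,-0.0122,0.0041,0,-1.25,0.12],
  [-0.0244,-0.0122,0.0041,0,-1.25,0.12],
  [-0.0244,-0.0122,0.0041,0,-1.25,0.12],
  [-0.0244,-0.0122,0.0041,0,-1.25,0.12],
  [-0.0244,-0.0122,0.0041,0,-1.25,0.12],
  [-0.0244,-0.0122,0.0041,0,-1.25,0.12],
  [-0.0244,-0.0122,0.0041,0,-1.25,0.12],
])

```text
time: 2.73
eef_pos: [0.4796, 0.2502, 0.255]
ee_rot: [0.436, 2.76, -0.069]
force: [0.3, -0.5, 0.4]
grip_width: 0.0852
finger_force: 0.0
```

>>> jog_arm([
  [0.0026,-0.0205,0.0063,0,-2.5,0.1],
  [0.0026,-0.0205,0.0063,0,-2.5,0.1],
  [0.0026,-0.0205,0.0063,0,-2.5,0.1],
  [0.0026,-0.0205,0.0063,0,-2.5,0.1],
  [0.0026,-0.0205,0.0063,0,-2.5,0.1],
  [0.0026,-0.0205,0.0063,0,-2.5,0.1],
  [0.0026,-0.0205,0.0063,0,-2.5,0.1],
  [0.0026,-0.0205,0.0063,0,-2.5,0.1],
])

```text
time: 3.4
eef_pos: [0.4564, 0.1356, 0.2658]
ee_rot: [0.44, 2.484, -0.211]
force: [-0.1, 0.0, 0.7]
grip_width: 0.0854
finger_force: 0.0
```

>>> jog_arm([
  [0.0026,-0.0205,0.0063,0,-2.5,0.1],
  [0.0026,-0.0205,0.0063,0,-2.5,0.1],
  [0.0026,-0.0205,0.0063,0,-2.5,0.1],
  [0.0026,-0.0205,0.0063,0,-2.5,0.1],
  [0.0026,-0.0205,0.0063,0,-2.5,0.1],
  [0.0026,-0.0205,0.0063,0,-2.5,0.1],
  [0.0026,-0.0205,0.0063,0,-2.5,0.1],
  [0.0026,-0.0205,0.0063,0,-2.5,0.1],
])

```text
time: 4.07
eef_pos: [0.4395, 0.0628, 0.3552]
ee_rot: [0.467, 2.271, -0.392]
force: [1.0, -0.0, -0.3]
grip_width: 0.0852
finger_force: 0.0
```

```bash
python3 - <<'E'
from h import *
A=cur();s=bot.observe();print(s["time"],s["joints"],A[:3,3],phitau(A))
for t in (55,60):
  B=tgt([.5105,-.1099,.085],-20,t,.13);print(B[:3,3]);row(A,B,8)
E
```

```text
4.0667 [-1.3697  0.6788  1.3016  2.3276  0.3077  0.001   0.5094] [0.4395 0.0628 0.3552] [-26.7086  49.0012  -7.6538]
[ 0.4058 -0.0718  0.163 ]
8 rows of [ 0.0178 -0.0153  0.0181 -1.2498 -0.8599  0.2328]
[ 0.3998 -0.0696  0.153 ]
8 rows of [ 0.02   -0.0153  0.0176 -1.24   -1.4833  0.2874]
```

```bash
cat > fit.py <<'E'
from h import *
import itertools,json
from scipy.optimize import least_squares
D=[([-1.3327,.7065,-.0276,1.4846,.022,.9509,-.0755],[.1588,.5526,.2563],[-.4382,-3.1109,.0002])]
s=bot.observe();D.append((s["joints"],s["eef_pos"],s["ee_rot"]))
Rz=lambda a:R.from_euler("z",a).as_matrix();Ry=lambda a:R.from_euler("y",a).as_matrix()
def fk(q,sg,p):
    d0,L1,L2,L3,a0,a7,e1,e2=p;M=Rz(a0+sg[0]*q[0]);P=np.array([0,0,d0])
    M=M@Ry(q[1]);P=P+M@[e1,0,L1];M=M@Rz(sg[1]*q[2]);M=M@Ry(q[3]);P=P+M@[e2,0,L2]
    M=M@Rz(sg[2]*q[4])@Ry(q[5]);P=P+M@[0,0,L3];return P,M@Rz(a7+sg[3]*q[6])
if __name__=="__main__":
    res=[]
    for sg in itertools.product([1,-1],repeat=4):
      for a0 in (0,1.57,3.14,-1.57):
       for a7 in (0,1.57,3.14,-1.57):
        def f(p):
            o=[]
            for q,x,r in D:
                P,M=fk(q,sg,p);o+=[*(P-x),*(.2*(M-R.from_rotvec(r).as_matrix()).ravel())]
            return np.r_[o,.02*p[6:]]
        r=least_squares(f,[.35,.42,.4,.25,a0,a7,0,0]);res.append((r.cost,sg,r.x))
    res.sort(key=lambda t:t[0])
    for t in res[:4]: print(t[0],t[1],t[2])
    json.dump([res[0][1],list(res[0][2])],open("kin.json","w"))
E
python3 fit.py
```

```text
6.628027880986722e-05 (-1, -1, -1, -1) [ 0.3044  0.5577  0.2789  0.3135 -0.0479  1.5311 -0.0133  0.0068]
6.628027880986727e-05 (-1, -1, -1, -1) [ 0.3044  0.5577  0.2789  0.3135 -0.0479  1.5311 -0.0133  0.0068]
6.628027880986728e-05 (-1, -1, -1, -1) [ 0.3044  0.5577  0.2789  0.3135 -0.0479  1.5311 -0.0133  0.0068]
6.628027880986735e-05 (-1, -1, -1, -1) [ 0.3044  0.5577  0.2789  0.3135 -0.0479  1.5311 -0.0133  0.0068]
```

```bash
cat > fit2.py <<'E'
from h import *
import json
from scipy.optimize import least_squares
try: D=json.load(open("D.json"))
except Exception: D=[[[-1.3327,.7065,-.0276,1.4846,.022,.9509,-.0755],[.1588,.5526,.2563],[-.4382,-3.1109,.0002]]]
Rm=lambda ax,a:R.from_euler(ax,a).as_matrix()
def fk(q,p):
    d0,L1,L2,L3,y1,y2,y3,e1,e2,e3=p
    M=Rm("z",-q[0])@Rm("y",q[1]);P=np.array([0,0,d0])+M@[e1,y1,L1]
    M=M@Rm("z",-q[2])@Rm("y",q[3]);P=P+M@[e2,y2,L2]
    M=M@Rm("z",-q[4])@Rm("y",q[5]);P=P+M@[e3,y3,L3];return P,M@Rm("z",np.pi/2-q[6])
def addfit():
    s=bot.observe();D.append([list(map(float,s[k])) for k in ("joints","eef_pos","ee_rot")]);json.dump(D,open("D.json","w"))
    f=lambda p:np.r_[np.concatenate([fk(q,p)[0]-x for q,x,r in D]),.01*p[4:]]
    r=least_squares(f,[.35,.5,.3,.3,0,0,0,0,0,0]).x
    print("fit",r);
    for q,x,rv in D: P,M=fk(q,r);print("res",P-x,np.degrees((R.from_matrix(M).inv()*R.from_rotvec(rv)).magnitude()))
    json.dump(list(r),open("p.json","w"));return r
lo=np.array([-2.71,-.32,-1.57,0,-1.46,0,-2.83]);hi=np.array([2.71,2.16,1.52,2.45,4.6,2.02,2.83])
def ik(B,p,seeds):
    best=None
    for q0 in seeds:
        g=lambda q:np.r_[(fk(q,p)[0]-B[:3,3])*5,(fk(q,p)[1]-B[:3,:3]).ravel(),.002*(q-q0)]
        r=least_squares(g,np.clip(q0,lo+.06,hi-.06),bounds=(lo+.05,hi-.05));P,M=fk(r.x,p)
        e=np.linalg.norm(P-B[:3,3])*1000
        a=np.degrees(R.from_matrix(M.T@B[:3,:3]).magnitude())
        if best is None or e+a*3<best[0]+best[1]*3: best=(e,a,r.x)
    return best
E
python3 - <<'E'
from fit2 import *
addfit()
E
```

```text
fit [ 0.3128  0.5188  0.2927  0.2802 -0.0095 -0.0114 -0.0111 -0.      0.0009
  0.0004]
res [-0.  0.  0.] 0.004296685633606427
res [ 0.  0. -0.] 4.063189726337756e-14
```

```bash
cat > srch.py <<'E'
from fit2 import *
p=np.array(json.load(open("p.json")));rng=np.random.default_rng(0)
seeds=[np.array(D[0][0]),np.array(D[1][0]),np.array([-.0,.7,0,1.6,0,.8,0])]+[rng.uniform(lo,hi) for _ in range(4)]
ax=np.array([.42,-.907,0]);cr=np.array([.589,.1167,0])
for tau in (30,45,55,65):
  for flip in (0,1):
    F=tgt(cr+ax*-.01+[0,0,.06],-65.2+180*flip,(tau-90)*(1-2*flip));b=ik(F,p,seeds);print("final",tau,flip,round(b[0],1),round(b[1],1),b[2])
  for phi in (-160,-130,-100,-70,-40,-10,20,50,80,110):
    G=tgt([.5105,-.1099,.07],phi,tau);b=ik(G,p,seeds)
    if b[0]+b[1]<3: print("grasp",tau,phi,b[2])
E
time python3 srch.py
```

```text
final 30 0 0.0 0.0 [ 0.2581  1.374  -0.435   1.0597 -0.4745  1.3333  0.7318]
final 30 1 0.0 0.0 [-0.1281  1.4468  0.6918  1.0588 -1.364   1.8803 -1.9766]
grasp 30 -160 [-0.1897  1.1841  0.5654  1.3529 -0.2882  1.1812 -0.8685]
grasp 30 -130 [-0.3159  1.143   0.5758  1.5467 -0.1455  0.8777 -0.5457]
grasp 30 -100 [-0.4083  1.0965  0.5795  1.8023 -0.0085  0.4635 -0.2468]
grasp 30 -70 [ 0.5119  1.4348 -1.4232  2.0712  1.7135  1.8644 -1.1854]
grasp 30 -40 [ 0.6098  1.4291 -1.4141  2.2778  1.9309  1.7354 -0.7921]
grasp 30 -10 [ 0.7725  1.3838 -1.3351  2.3511  2.1263  1.3938 -0.2913]
grasp 30 20 [ 0.9165  1.2791 -1.1624  2.2519  2.1638  0.8292  0.2984]
grasp 30 50 [ 1.0541  1.4956 -1.52    2.0358  1.59    0.9715  1.4434]
grasp 30 80 [ 0.0032  1.2308  0.9424  1.7318 -1.3779  1.4402 -1.7512]
grasp 30 110 [ 0.4594  1.0668 -0.2076  1.4964 -0.2718  0.9447 -2.2659]
final 45 0 0.0 0.0 [ 0.2518  1.2633 -0.5306  1.2172 -0.229   1.0768  0.5607]
final 45 1 0.0 0.0 [-0.2375  1.3506  0.7741  1.211  -1.3005  1.6846 -1.9346]
grasp 45 -160 [-0.1815  1.3177  0.5566  1.0959 -0.1703  1.5199 -0.965 ]
grasp 45 -
[... 1343 characters left out ...]
169  0.3873]
final 65 1 0.0 0.0 [ 0.0221  1.0924 -0.2129  1.3909 -0.2982  0.8416 -2.5814]
grasp 65 -160 [-0.1423  1.5194  0.5236  0.735  -0.0293  1.97   -1.0136]
grasp 65 -130 [-0.3807  1.4274  0.555   1.1571  0.2061  1.4695 -0.8377]
grasp 65 -100 [-0.6898  1.4595  0.8366  1.6235  0.1975  0.7891 -0.6187]
grasp 65 -70 [-0.3239  1.2439 -0.0492  2.1007  1.6622  1.1913 -1.7887]
grasp 65 20 [ 1.0774  1.5657 -0.8869  2.4     3.4327  0.9815 -0.2627]
grasp 65 50 [ 1.2728  1.616  -1.23    2.0176  1.2615  0.1737  2.1067]
grasp 65 80 [ 0.3354  1.3739  0.6246  1.5091 -1.3519  1.7961 -1.6969]
grasp 65 110 [ 0.2903  1.4443  0.5874  1.0522 -1.0515  1.97   -1.768 ]
real	0m51.202s
user	0m51.703s
sys	0m0.153s
```

```bash
python3 - <<'E'
from fit2 import *
p=np.array(json.load(open("p.json")))
A=cur();B=tgt([.5,.12,.30],-60,25);row(A,B,8)
C=tgt([.5105,-.1099,.07],-105,60,.12);row(B,C,16);print(B[:3,3],C[:3,3])
q=np.array(D[1][0])
for X in (B,C,tgt([.5105,-.1099,.07],-105,60)): b=ik(X,p,[q]);print(b);q=b[2]
E
```

```text
8 rows of [0.003  0.0108 0.0049 1.7574 3.1341 3.9168]
16 rows of [ 0.0008  0.0022  0.0138  1.9287 -2.0725  2.1048]
[0.4987 0.1222 0.3054] [ 0.5387 -0.0045  0.133 ]
(np.float64(0.0007812830895708415), np.float64(0.0002425570584118921), array([-1.0058,  0.7187,  0.9148,  1.7433, -0.18  ,  0.7933,  0.3771]))
(np.float64(0.000634114525330803), np.float64(0.00018253396394845136), array([-0.8101,  1.4554,  1.115 ,  1.3738, -0.2015,  1.1785, -0.2721]))
(np.float64(0.00028696248127019674), np.float64(7.907678794568126e-05), array([-0.7113,  1.5319,  1.0739,  1.5687, -0.2429,  0.8609, -0.231 ]))
```

>>> jog_arm([
  [0.003,0.0108,0.0049,1.76,3.13,3.92],
  [0.003,0.0108,0.0049,1.76,3.13,3.92],
  [0.003,0.0108,0.0049,1.76,3.13,3.92],
  [0.003,0.0108,0.0049,1.76,3.13,3.92],
  [0.003,0.0108,0.0049,1.76,3.13,3.92],
  [0.003,0.0108,0.0049,1.76,3.13,3.92],
  [0.003,0.0108,0.0049,1.76,3.13,3.92],
  [0.003,0.0108,0.0049,1.76,3.13,3.92],
])

```text
time: 4.73
eef_pos: [0.4992, 0.1231, 0.3044]
ee_rot: [1.379, 2.381, -0.303]
force: [-0.3, 0.1, -0.2]
grip_width: 0.0853
finger_force: 0.0
```

```bash
python3 - <<'E'
from fit2 import *
p=addfit()
A=cur();print(A[:3,3],phitau(A),D[-1][0])
B=tgt([.5105,-.1099,.07],-105,60,.12);row(A,B,16)
E
```

```text
fit [ 0.3127  0.5212  0.2901  0.284  -0.0101 -0.0214 -0.0005 -0.0002  0.0001
  0.0001]
res [0. 0. 0.] 0.004296685633606427
res [0. 0. 0.] 4.063189726337756e-14
res [-0. -0. -0.] 3.857037300217224e-14
[0.4992 0.1231 0.3044] [-60.1641  24.7509  -0.0055] [-0.9827539942161496, 0.7010225734995447, 0.8600126621984184, 1.748954024012615, -0.12969263305470569, 0.783676296700709, 0.32275467859057727]
16 rows of [ 0.0007  0.0021  0.0138  1.9173 -2.088   2.102 ]
```

>>> jog_arm([
  [0.0007,0.0021,0.0138,1.92,-2.09,2.1],
  [0.0007,0.0021,0.0138,1.92,-2.09,2.1],
  [0.0007,0.0021,0.0138,1.92,-2.09,2.1],
  [0.0007,0.0021,0.0138,1.92,-2.09,2.1],
  [0.0007,0.0021,0.0138,1.92,-2.09,2.1],
  [0.0007,0.0021,0.0138,1.92,-2.09,2.1],
  [0.0007,0.0021,0.0138,1.92,-2.09,2.1],
  [0.0007,0.0021,0.0138,1.92,-2.09,2.1],
])

```text
time: 5.4
eef_pos: [0.5293, 0.0759, 0.2076]
ee_rot: [1.645, 1.92, -0.71]
force: [0.7, 0.1, 0.0]
grip_width: 0.0854
finger_force: 0.0
```

>>> jog_arm([
  [0.0007,0.0021,0.0138,1.92,-2.09,2.1],
  [0.0007,0.0021,0.0138,1.92,-2.09,2.1],
  [0.0007,0.0021,0.0138,1.92,-2.09,2.1],
  [0.0007,0.0021,0.0138,1.92,-2.09,2.1],
  [0.0007,0.0021,0.0138,1.92,-2.09,2.1],
  [0.0007,0.0021,0.0138,1.92,-2.09,2.1],
  [0.0007,0.0021,0.0138,1.92,-2.09,2.1],
  [0.0007,0.0021,0.0138,1.92,-2.09,2.1],
])

```text
time: 6.07
eef_pos: [0.5385, -0.0057, 0.1326]
ee_rot: [1.815, 1.392, -1.052]
force: [0.6, 0.7, -0.4]
grip_width: 0.0856
finger_force: 0.0
```

```bash
python3 - <<'E'
from fit2 import *
p=addfit()
A=cur();print(A[:3,3],phitau(A),D[-1][0])
B=tgt([.5105,-.1099,.07],-105,60);row(A,B,8)
c=bot.camera("side");save(c,"side1")
E
```

```text
fit [ 0.313   0.5209  0.29    0.284  -0.01   -0.0214 -0.0005  0.      0.
  0.0001]
res [0. 0. 0.] 0.004296685633606427
res [ 0.  0. -0.] 4.063189726337756e-14
res [-0. -0. -0.] 3.857037300217224e-14
res [ 0. -0. -0.] 3.24743822500985e-14
[ 0.5385 -0.0057  0.1326] [-104.9403   60.308     0.124 ] [-0.8106684353868555, 1.4582172581544464, 1.117705249770897, 1.3820171448160699, -0.20016531050067854, 1.169649117245332, -0.2717577751520658]
8 rows of [ 0.0001 -0.      0.0148  0.0142  0.0385 -0.0097]
```

View pics/side1.png

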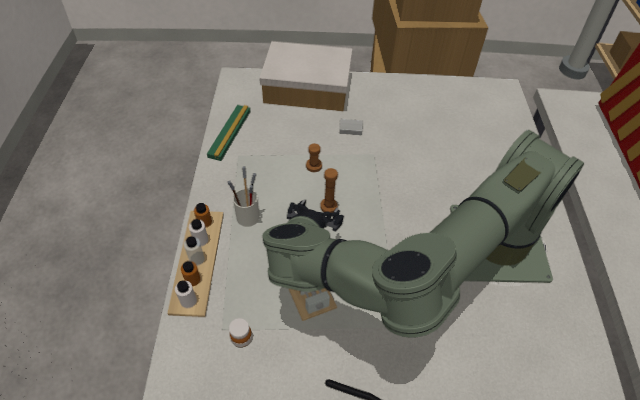

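>>> jog_arm([
  [0,0,0.0148,0,0.04,0],
  [0,0,0.0148,0,0.04,0],
  [0,0,0.0148,0,0.04,0],
  [0,0,0.0148,0,0.04,0],
  [0,0,0.0148,0,0.04,0],
  [0,0,0.0148,0,0.04,0],
  [0,0,0.0148,0,0.04,0],
  [0,0,0.0148,0,0.04,0],
])

```text
time: 6.78
eef_pos: [0.5122, -0.1048, 0.0741]
ee_rot: [1.819, 1.4, -1.045]
force: [0.0, -0.6, -0.3]
grip_width: 0.0853
finger_force: 0.0
```

```bash
python3 - <<'E'
from fit2 import *
A=cur();print(A[:3,3],A[:3,3]+.006*A[:3,2],phitau(A),bot.observe()["force"])
for n in ("top","side"):
    c=bot.camera(n);P,ok=cloud(c)
    for l in ("head","baluster"): print(n,[(d["point"],d["score"]) for d in bot.mark_of(c,l)[:1]])
    save(c,n+"2")
    r=bot.cut_out(c,"baluster")
    if r:
        Q=P[r[0]["region"]&ok];t=Q[Q[:,2]>.15];print(cv2.minEnclosingCircle((t[:,:2]*1000).astype(np.float32)))
im=np.vstack([cv2.imread("pics/top2.png")[150:300,200:500],cv2.imread("pics/side2.png")[120:270,200:500]]);cv2.imwrite("pics/z2.png",cv2.resize(im,None,fx=2,fy=2))
E
```

```text
[ 0.5122 -0.1048  0.0741] [ 0.5109 -0.1098  0.071 ] [-104.7891   59.8369    0.0962] [ 0.0434 -0.5708 -0.3257]
top [([0.506, -0.1121, 0.1607], 0.68)]
top [([0.5122, -0.1105, 0.003], 0.75)]
((508.651611328125, -109.63688659667969), 19.60457992553711)
side [([0.5121, -0.1141, 0.1622], 0.79)]
side [([0.51, -0.1122, 0.0007], 0.69)]
((519.4095458984375, -76.20845031738281), 53.020347595214844)
```

View pics/z2.png

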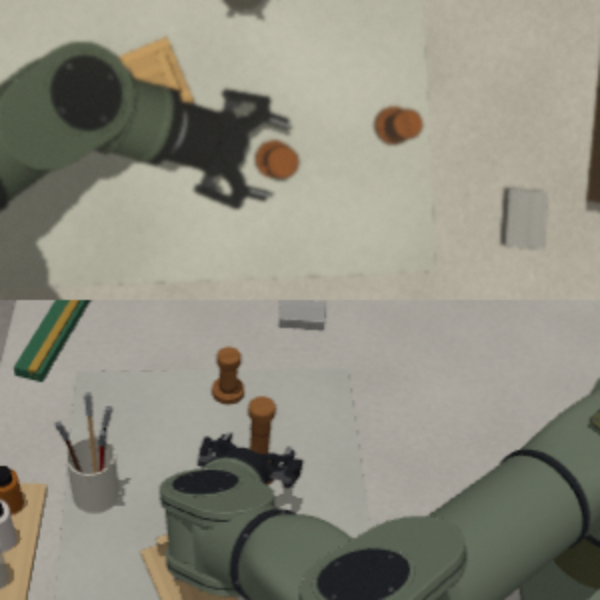

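>>> jog_arm([
  [0,0,0,0,0,0],
  [0,0,0,0,0,0],
  [0,0,0,0,0,0],
  [0,0,0,0,0,0],
  [0,0,0,0,0,0],
  [0,0,0,0,0,0],
  [0,0,0,0,0,0],
  [0,0,0,0,0,0],
], grip=0, squeeze=60)

```text
time: 7.85
eef_pos: [0.5122, -0.1047, 0.0745]
ee_rot: [1.819, 1.398, -1.046]
force: [0.1, 1.1, 3.4]
grip_width: 0.0283
finger_force: 59.0
```

>>> jog_arm([
  [0,0,0,0,0,0],
  [0,0,0,0,0,0],
  [0,0,0,0,0,0],
  [0,0,0,0,0,0],
  [0,0,0,0,0,0],
  [0,0,0,0,0,0],
  [0,0,0,0,0,0],
  [0,0,0,0,0,0],
])

```text
time: 8.52
eef_pos: [0.5122, -0.1047, 0.0745]
ee_rot: [1.819, 1.398, -1.046]
force: [0.1, 0.3, 4.8]
grip_width: 0.0283
finger_force: 59.0
```

```bash
python3 - <<'E'
from fit2 import *
p=np.array(json.load(open("p.json")))
s=bot.observe();A=cur();print(s["grip_width"],s["finger_force"],s["force"],A[:3,3],phitau(A))
# lift straight 10cm, then lay above cradle
G=A[:3,3]+.006*A[:3,2]
L=A.copy();L[2,3]+=.12;row(A,L,8)
ax=np.array([.4194,-.9078,0]);cr=np.array([.589,.1167,0])
g=-.080+.071
H=tgt(cr+ax*g+[0,0,.17],-65.2,-30);row(L,H,16)
q=s["joints"];q0=q
X=L
for i in range(1,5):
    Y=L@expm(np.real(logm(np.linalg.inv(L)@H))*i/4);b=ik(Y,p,[q]);q=b[2];print(b[0].round(1),b[1].round(1),Y[:3,3],phitau(Y),q)
b=ik(tgt(cr+ax*g+[0,0,.045],-65.2,-30),p,[q]);print(b)
E
```

```text
0.028331566772166493 59.019598960876465 [0.1345 0.3399 4.8164] [ 0.5122 -0.1047  0.0745] [-104.8582   59.9096    0.1121]
8 rows of [-0.013   0.     -0.0075  0.     -0.      0.    ]
16 rows of [ 0.0151  0.0058 -0.0041 -0.7006  5.376  -2.6517]
0.0 0.0 [ 0.5432 -0.0602  0.1564] [-95.8185  38.2769  -6.0139] [-0.6285  1.1512  0.9189  1.5797 -0.2287  0.8698  0.0613]
0.0 0.0 [ 0.5661 -0.0007  0.1383] [-85.0531  17.0285  -8.2173] [-0.4673  1.0148  0.6473  1.5242 -0.3541  0.8841  0.305 ]
0.0 0.0 [0.5802 0.0637 0.1445] [-74.2744  -9.9925  -6.0757] [-0.2773  0.9545  0.3796  1.4413 -0.5047  0.9895  0.5627]
0.0 0.0 [0.5865 0.1221 0.1752] [-65.2 -30.    0. ] [-0.1031  0.9671  0.1482  1.3296 -0.6495  1.1817  0.7836]
(np.float64(0.0001663103910475629), np.float64(5.202183527525583e-05), array([-0.082 ,  1.1459,  0.0984,  1.3673, -0.7003,  0.9873,  0.9025]))
```

>>> jog_arm([
  [-0.005,0,-0.003,0,0,0],
  [-0.013,0,-0.0075,0,0,0],
  [-0.016,0,-0.0092,0,0,0],
  [-0.02,0,-0.0115,0,0,0],
  [-0.02,0,-0.0115,0,0,0],
  [-0.02,0,-0.0115,0,0,0],
  [-0.02,0,-0.0115,0,0,0],
  [-0.02,0,-0.0115,0,0,0],
])

```text
time: 9.18
eef_pos: [0.5114, -0.1051, 0.2311]
ee_rot: [1.82, 1.398, -1.046]
force: [0.6, -0.4, -1.0]
grip_width: 0.0281
finger_force: 59.1
```

```bash
python3 - <<'E'
from fit2 import *
s=bot.observe();A=cur();print(s["force"],s["joints"],A[:3,3],phitau(A))
ax=np.array([.4194,-.9078,0]);cr=np.array([.589,.1167,0])
H=tgt(cr+ax*-.009+[0,0,.19],-65.2,-30);row(A,H,24)
E
```

```text
[ 0.574  -0.3542 -0.9545] [-0.7362  1.2858  1.1937  1.6059 -0.1037  0.9651 -0.1113] [ 0.5114 -0.1051  0.2311] [-104.8889   59.8545    0.126 ]
24 rows of [ 0.0103  0.0041 -0.0018 -0.4659  3.5817 -1.7694]
```

>>> jog_arm([
  [0.0103,0.0041,-0.0018,-0.47,3.58,-1.77],
  [0.0103,0.0041,-0.0018,-0.47,3.58,-1.77],
  [0.0103,0.0041,-0.0018,-0.47,3.58,-1.77],
  [0.0103,0.0041,-0.0018,-0.47,3.58,-1.77],
  [0.0103,0.0041,-0.0018,-0.47,3.58,-1.77],
  [0.0103,0.0041,-0.0018,-0.47,3.58,-1.77],
  [0.0103,0.0041,-0.0018,-0.47,3.58,-1.77],
  [0.0103,0.0041,-0.0018,-0.47,3.58,-1.77],
])

```text
time: 9.85
eef_pos: [0.5519, -0.0449, 0.178]
ee_rot: [1.978, 1.969, -0.663]
force: [-1.6, -0.9, -1.6]
grip_width: 0.0284
finger_force: 59.1
```

>>> jog_arm([
  [0.0103,0.0041,-0.0018,-0.47,3.58,-1.77],
  [0.0103,0.0041,-0.0018,-0.47,3.58,-1.77],
  [0.0103,0.0041,-0.0018,-0.47,3.58,-1.77],
  [0.0103,0.0041,-0.0018,-0.47,3.58,-1.77],
  [0.0103,0.0041,-0.0018,-0.47,3.58,-1.77],
  [0.0103,0.0041,-0.0018,-0.47,3.58,-1.77],
  [0.0103,0.0041,-0.0018,-0.47,3.58,-1.77],
  [0.0103,0.0041,-0.0018,-0.47,3.58,-1.77],
])

```text
time: 10.52
eef_pos: [0.5769, 0.0388, 0.1638]
ee_rot: [-1.914, -2.379, 0.141]
force: [0.1, 0.1, -1.9]
grip_width: 0.0283
finger_force: 59.1
```

>>> jog_arm([
  [0.0103,0.0041,-0.0018,-0.47,3.58,-1.77],
  [0.0103,0.0041,-0.0018,-0.47,3.58,-1.77],
  [0.0103,0.0041,-0.0018,-0.47,3.58,-1.77],
  [0.0103,0.0041,-0.0018,-0.47,3.58,-1.77],
  [0.0103,0.0041,-0.0018,-0.47,3.58,-1.77],
  [0.0103,0.0041,-0.0018,-0.47,3.58,-1.77],
  [0.0103,0.0041,-0.0018,-0.47,3.58,-1.77],
  [0.0103,0.0041,-0.0018,-0.47,3.58,-1.77],
])

```text
time: 11.18
eef_pos: [0.5866, 0.1214, 0.1938]
ee_rot: [-1.437, -2.256, -0.388]
force: [-0.1, -0.4, -2.3]
grip_width: 0.0282
finger_force: 59.2
```

```bash
cat > meas.py <<'E'
from fit2 import *
def meas(tag):
    A=cur();s=bot.observe();print(s["time"],s["force"],s["grip_width"],A[:3,3]+.006*A[:3,2],phitau(A))
    for n in ("top","side"):
        c=bot.camera(n);save(c,n+tag);P,ok=cloud(c)
        for l in ("baluster","head"): print(n,l,[(d["point"],round(d["score"],2)) for d in bot.mark_of(c,l)[:1]])
        r=bot.cut_out(c,"baluster")
        if r: np.save(f"b_{n}{tag}",P[r[0]["region"]&ok]);print(int(r[0]["region"].sum()))
    im=np.vstack([cv2.imread(f"pics/top{tag}.png")[150:300,150:450],cv2.imread(f"pics/side{tag}.png")[180:330,200:500]]);cv2.imwrite(f"pics/z{tag}.png",cv2.resize(im,None,fx=2,fy=2,interpolation=cv2.INTER_CUBIC))
E
python3 -c "
from meas import *
meas('3')"
```

```text
11.1833 [-0.0641 -0.436  -2.2695] 0.028186395991172127 [0.5854 0.1241 0.1887] [-65.0454 -30.0001   0.1327]
top baluster [([0.5547, 0.1885, 0.1876], 0.82)]
top head [([0.725, 0.3229, -0.0013], 0.47)]
512
side baluster [([0.5548, 0.1891, 0.1858], 0.77)]
side head [([0.6238, 0.0443, 0.1849], 0.62)]
558
```

View pics/z3.png

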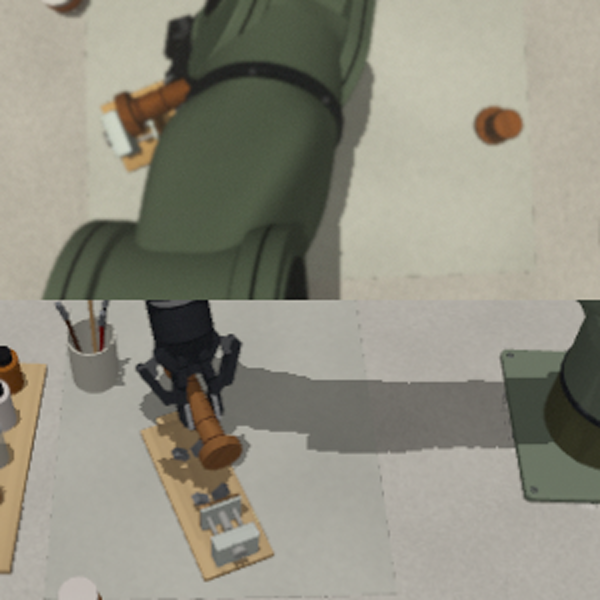

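```bash
cat >> meas.py <<'E'
prof=np.array([[0,0],[0,27],[14,27],[14,15],[138,15],[138,20],[160,20],[160,0]])/1000.
def dist(sr):
    d=np.full(len(sr),9.)
    for a,b in zip(prof[:-1],prof[1:]):
        t=np.clip(((sr-a)@(b-a))/((b-a)@(b-a)),0,1);d=np.minimum(d,np.linalg.norm(sr-a-t[:,None]*(b-a),axis=1))
    return d
def axis(p): 
    a,e=p[3:];return np.array([np.cos(a)*np.cos(e),np.sin(a)*np.cos(e),np.sin(e)])
def fitbal(Q,p0):
    def f(p):
        u=axis(p);w=Q-p[:3];s=w@u;return dist(np.c_[s,np.linalg.norm(w-s[:,None]*u,axis=1)])
    r=least_squares(f,p0,loss="soft_l1",f_scale=.0015);print("foot",r.x[:3],"az,el",np.degrees(r.x[3:]),"med",np.median(f(r.x)));return r.x
E
python3 - <<'E'
from meas import *
p0=[.5556,.1886,.187,np.radians(-65.2),0]
for n in ("top","side"): fitbal(np.load(f"b_{n}3.npy"),p0)
fitbal(np.r_[np.load("b_top3.npy"),np.load("b_side3.npy")],p0)
# cradle fit per camera: rectangle edges of base
for n in ("top","side"):
    Q=np.load(f"cr_{n}.npy");b=Q[(Q[:,2]>.008)&(Q[:,2]<.016)]
    def f(p):
        c,s=np.cos(p[2]),np.sin(p[2]);d=b[:,:2]-p[:2];x=d@[c,s];y=d@[-s,c]
        return x,y
    # house top and stop top centres in cradle axes
    a=np.radians(-65.1);u=np.array([np.cos(a),np.sin(a)]);v=np.array([-u[1],u[0]])
    def pr(t,k): print(n,k,len(t),"x",np.percentile(t[:,:2]@u,[1,50,99]),"y",np.percentile(t[:,:2]@v,[1,50,99]))
    pr(b,"base"); pr(Q[(Q[:,2]>.062)&(Q[:,2]<.066)],"house")
    t=Q[(Q[:,2]>.0455)&(Q[:,2]<.0495)];pr(t[t[:,:2]@u>.19],"stop")
    t=Q[(Q[:,2]>.040)&(Q[:,2]<.0445)];x=t[:,:2]@u
    print(np.histogram(x,bins=np.arange(.05,.26,.01)))
E
```

```text
foot [0.5538 0.1909 0.1854] az,el [-65.2778   0.0997] med 0.000674393359462365
foot [0.5569 0.1898 0.1842] az,el [-64.5283   0.2811] med 0.0009627062277567374
foot [0.5549 0.1893 0.1853] az,el [-64.0613  -0.2141] med 0.0011028907030870662
top base 2346 x [0.0003 0.1335 0.2421] y [0.5328 0.5788 0.6312]
top house 179 x [0.0029 0.0157 0.0691] y [0.5535 0.5843 0.6118]
top stop 68 x [0.2214 0.2266 0.2331] y [0.5556 0.5842 0.6079]
(array([ 0,  9,  0,  2, 14,  6,  0,  0,  0,  0,  0,  7, 18,  0,  0,  0,  0,
        6,  6,  0]), array([0.05, 0.06, 0.07, 0.08, 0.09, 0.1 , 0.11, 0.12, 0.13, 0.14, 0.15,
       0.16, 0.17, 0.18, 0.19, 0.2 , 0.21, 0.22, 0.23, 0.24, 0.25]))
side base 1629 x [-0.0031  0.1332  0.2401] y [0.5367 0.5937 0.6331]
side house 152 x [0.004  0.0177 0.0711] y [0.5581 0.5839 0.6135]
side stop 39 x [0.2203 0.2275 0.2332] y [0.5589 0.5791 0.6096]
(array([10,  6,  0,  1, 13,  4,  0,  0,  0,  0,  0,  3,  6,  2,  0,  0,  0,
       20,  2,  0]), array([0.05, 0.06, 0.07, 0.08, 0.09, 0.1 , 0.11, 0.12, 0.13, 0.14, 0.15,
       0.16, 0.17, 0.18, 0.19, 0.2 , 0.21, 0.22, 0.23, 0.24, 0.25]))
```

```bash
cat >> meas.py <<'E'
U=np.array([.4210,-.9070,0])
def sh(dx,dz,n):
    A=cur();print(f"dx{dx} dz{dz}",n,"rows",(A[:3,:3].T@(U*dx+[0,0,dz])/n).round(5))
E
python3 -c "
from meas import *
sh(.012,-.080,8);sh(0,-.034,8);sh(-.0165,0,8);sh(0,-.027,8)"
```

```text
dx0.012 dz-0.08 8 rows [-0.0063  0.      0.0079]
dx0 dz-0.034 8 rows [-0.0021  0.      0.0037]
dx-0.0165 dz0 8 rows [ 0.0018 -0.      0.001 ]
dx0 dz-0.027 8 rows [-0.0017  0.      0.0029]
```

>>> jog_arm([
  [-0.0063,0,0.0079,0,0,0],
  [-0.0063,0,0.0079,0,0,0],
  [-0.0063,0,0.0079,0,0,0],
  [-0.0063,0,0.0079,0,0,0],
  [-0.0063,0,0.0079,0,0,0],
  [-0.0063,0,0.0079,0,0,0],
  [-0.0063,0,0.0079,0,0,0],
  [-0.0063,0,0.0079,0,0,0],
])

```text
time: 12.25
eef_pos: [0.5919, 0.1105, 0.1115]
ee_rot: [-1.44, -2.255, -0.385]
force: [-0.1, 0.9, -0.8]
grip_width: 0.0278
finger_force: 59.2
```

>>> jog_arm([
  [-0.0021,0,0.0037,0,0,0],
  [-0.0021,0,0.0037,0,0,0],
  [-0.0021,0,0.0037,0,0,0],
  [-0.0021,0,0.0037,0,0,0],
  [-0.0021,0,0.0037,0,0,0],
  [-0.0021,0,0.0037,0,0,0],
  [-0.0021,0,0.0037,0,0,0],
  [-0.0021,0,0.0037,0,0,0],
])

```text
time: 12.92
eef_pos: [0.5918, 0.1109, 0.0783]
ee_rot: [-1.44, -2.255, -0.385]
force: [0.4, 0.4, -1.7]
grip_width: 0.0283
finger_force: 59.2
```

```bash
python3 - <<'E'
from meas import *
meas("4")
g=cur();G=g[:3,3]+.006*g[:3,2];p0=[*(G-.071*U-[0,0,.003]),np.radians(-65.1),0]
for n in ("top","side"):
    x=fitbal(np.load(f"b_{n}4.npy"),p0);v=np.array([.9070,.4210,0])
    print("cradle foot x,y",x[:3]@U-(.142 if n=="top" else .1407),x[:3]@v-(.582 if n=="top" else .585))
E
```

```text
12.9167 [ 0.369   0.3525 -1.709 ] 0.028340422452459164 [0.5906 0.1137 0.0731] [-65.1279 -29.9169   0.0314]
top baluster [([0.5622, 0.1794, 0.0744], 0.75)]
top head []
322
side baluster [([0.5615, 0.1777, 0.0732], 0.93)]
side head [([0.627, 0.0329, 0.0728], 0.63)]
472
foot [0.559  0.1804 0.0695] az,el [-65.6444   0.6064] med 0.0008071706297344978
cradle foot x,y -0.0702721698719688 0.000923014983124637
foot [0.5606 0.1795 0.0694] az,el [-64.3064  -0.0766] med 0.0012749697899703087
cradle foot x,y -0.06749634324244125 -0.0009956072471447586
```

View pics/z4.png

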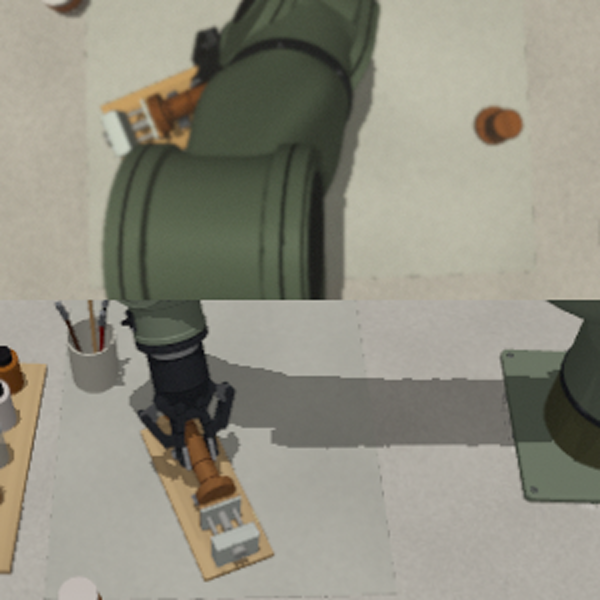

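>>> jog_arm([
  [0.0017,0,0.00097,0,0,0],
  [0.0017,0,0.00097,0,0,0],
  [0.0017,0,0.00097,0,0,0],
  [0.0017,0,0.00097,0,0,0],
  [0.0017,0,0.00097,0,0,0],
  [0.0017,0,0.00097,0,0,0],
  [0.0017,0,0.00097,0,0,0],
  [0.0017,0,0.00097,0,0,0],
])

```text
time: 13.98
eef_pos: [0.5854, 0.1249, 0.0787]
ee_rot: [-1.441, -2.256, -0.385]
force: [2.3, -5.7, -0.8]
grip_width: 0.0283
finger_force: 59.5
```

```bash
python3 - <<'E'
from meas import *
meas("5");print("Fu",bot.observe()["force"]@U, bot.observe()["torque"])
g=cur();G=g[:3,3]+.006*g[:3,2];p0=[*(G-.071*U-[0,0,.003]),np.radians(-65.1),0]
for n in ("top","side"):
    x=fitbal(np.load(f"b_{n}5.npy"),p0);v=np.array([.9070,.4210,0])
    print("cradle foot x,y",x[:3]@U-(.142 if n=="top" else .1407),x[:3]@v-(.582 if n=="top" else .585))
sh(0,-.012,8)
E
```

```text
13.9833 [ 2.3142 -5.6895 -0.8478] 0.028291224104167886 [0.5841 0.1276 0.0735] [-65.1505 -29.8741   0.0337]
top baluster [([0.5546, 0.192, 0.0752], 0.52)]
top head []
337
side baluster [([0.5538, 0.1921, 0.0707], 0.59)]
side head [([0.6197, 0.0469, 0.0713], 0.58)]
460
Fu 6.676937151836828 [-1.5487 -0.6961 -0.1041]
foot [0.5521 0.1947 0.0702] az,el [-64.9873   0.0011] med 0.0007090462069409345
cradle foot x,y -0.08619505974927547 0.0007061505249202904
foot [0.5543 0.1934 0.0697] az,el [-64.0906   0.0792] med 0.0011009198917731658
cradle foot x,y -0.08272842432986066 -0.0008147887297828005
dx0 dz-0.012 8 rows [-0.0008 -0.      0.0013]
```

>>> jog_arm([
  [-0.00075,0,0.0013,0,0,0],
  [-0.00075,0,0.0013,0,0,0],
  [-0.00075,0,0.0013,0,0,0],
  [-0.00075,0,0.0013,0,0,0],
  [-0.00075,0,0.0013,0,0,0],
  [-0.00075,0,0.0013,0,0,0],
  [-0.00075,0,0.0013,0,0,0],
  [-0.00075,0,0.0013,0,0,0],
])

```text
time: 15.05
eef_pos: [0.5855, 0.1248, 0.0667]
ee_rot: [-1.441, -2.256, -0.385]
force: [2.4, -5.5, 0.1]
grip_width: 0.0281
finger_force: 59.6
```

>>> jog_arm([
  [-0.00062,0,0.0011,0,0,0],
  [-0.00062,0,0.0011,0,0,0],
  [-0.00062,0,0.0011,0,0,0],
  [-0.00062,0,0.0011,0,0,0],
  [-0.00062,0,0.0011,0,0,0],
  [-0.00062,0,0.0011,0,0,0],
  [-0.00062,0,0.0011,0,0,0],
  [-0.00062,0,0.0011,0,0,0],
])

```text
time: 15.72
eef_pos: [0.5854, 0.1249, 0.0567]
ee_rot: [-1.441, -2.256, -0.385]
force: [2.3, -6.2, 1.9]
grip_width: 0.0286
finger_force: 59.6
```

```bash
python3 - <<'E'
from meas import *
meas("6");print("Fu",bot.observe()["force"]@U, bot.observe()["torque"])
g=cur();G=g[:3,3]+.006*g[:3,2];p0=[*(G-.071*U-[0,0,.003]),np.radians(-65.1),0]
for n in ("top","side"):
    x=fitbal(np.load(f"b_{n}6.npy"),p0);v=np.array([.9070,.4210,0])
    print("cradle foot x,y",x[:3]@U-(.142 if n=="top" else .1407),x[:3]@v-(.582 if n=="top" else .585))
E
```

```text
15.7167 [ 2.2907 -6.2131  1.9355] 0.028607916365991092 [0.5842 0.1276 0.0515] [-65.1509 -29.8746   0.0428]
top baluster [([0.5545, 0.1961, 0.0545], 0.8)]
top head []
258
side baluster [([0.5535, 0.1923, 0.0489], 0.81)]
side head [([0.6225, 0.0431, 0.052], 0.62)]
Fu 7.081675268173512 [-1.4678 -0.6414 -0.0708]
foot [0.5522 0.1945 0.0484] az,el [-64.8357   0.2328] med 0.0007822637689865134
cradle foot x,y -0.08593024768388235 0.0007328481249627705Traceback (most recent call last):
  File "<stdin>", line 5, in <module>
    fid = stack.enter_context(open(os.fspath(file), "rb"))
                              ~~~~^^^^^^^^^^^^^^^^^^^^^^^
FileNotFoundError: [Errno 2] No such file or directory: 'b_side6.npy'
```

View pics/z6.png

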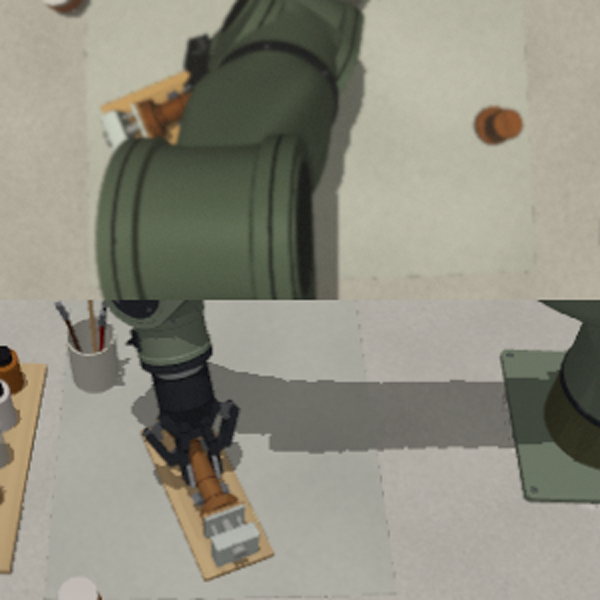

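>>> jog_arm([
  [-0.00019,0,0.00033,0,0,0],
  [-0.00019,0,0.00033,0,0,0],
  [-0.00019,0,0.00033,0,0,0],
  [-0.00019,0,0.00033,0,0,0],
  [-0.00019,0,0.00033,0,0,0],
  [-0.00019,0,0.00033,0,0,0],
  [-0.00019,0,0.00033,0,0,0],
  [-0.00019,0,0.00033,0,0,0],
])

```text
time: 16.78
eef_pos: [0.5854, 0.1249, 0.0537]
ee_rot: [-1.441, -2.255, -0.385]
force: [0.3, -6.3, 6.6]
grip_width: 0.0287
finger_force: 60.2
```

>>> jog_arm([
  [-0.00013,0,0.00022,0,0,0],
  [-0.00013,0,0.00022,0,0,0],
  [-0.00013,0,0.00022,0,0,0],
  [-0.00013,0,0.00022,0,0,0],
  [0,0,0,0,0,0],
  [0,0,0,0,0,0],
  [0,0,0,0,0,0],
  [0,0,0,0,0,0],
])

```text
time: 17.45
eef_pos: [0.5854, 0.1249, 0.0535]
ee_rot: [-1.44, -2.255, -0.386]
force: [-0.9, -9.8, 16.6]
grip_width: 0.0286
finger_force: 61.4
```

```bash
python3 - <<'E'
from meas import *
meas("7");s=bot.observe();print("Fu",s["force"]@U,s["force"]@[.907,.421,0],s["torque"])
g=cur();G=g[:3,3]+.006*g[:3,2];p0=[*(G-.071*U-[0,0,.003]),np.radians(-65.1),0]
import os
for n in ("top","side"):
    if not os.path.exists(f"b_{n}7.npy"): continue
    x=fitbal(np.load(f"b_{n}7.npy"),p0);v=np.array([.9070,.4210,0])
    print("cradle foot x,y",x[:3]@U-(.142 if n=="top" else .1407),x[:3]@v-(.582 if n=="top" else .585))
E
```

```text
17.45 [-0.8555 -9.8079 16.6477] 0.028598982481864054 [0.5841 0.1276 0.0483] [-65.1455 -29.9207   0.0593]
top baluster [([0.5562, 0.1921, 0.0475], 0.56)]
top head [([0.5873, 0.1136, 0.0448], 0.39)]
259
side baluster [([0.5545, 0.1899, 0.0456], 0.88)]
side head [([0.6224, 0.0469, 0.0481], 0.8)]
343
Fu 7.821366719434064 -4.843189294051028 [-0.4919  0.7757  0.3265]
foot [0.5525 0.1944 0.0451] az,el [-65.9931   0.2298] med 0.0008934657338754565
cradle foot x,y -0.08573803606895888 0.0010026825663440597
foot [0.5537 0.1938 0.0444] az,el [-63.5829   0.3493] med 0.0013540408259465851
cradle foot x,y -0.08338262524775686 -0.0012372487339322724
```

>>> jog_arm([
  [-0.00036,-4e-05,-0.00025,0,0,0],
  [-0.00036,-4e-05,-0.00025,0,0,0],
  [-0.00036,-4e-05,-0.00025,0,0,0],
  [-0.00036,-4e-05,-0.00025,0,0,0],
  [-0.00036,-4e-05,-0.00025,0,0,0],
  [-0.00036,-4e-05,-0.00025,0,0,0],
  [-0.00036,-4e-05,-0.00025,0,0,0],
  [-0.00036,-4e-05,-0.00025,0,0,0],
])

```text
time: 18.52
eef_pos: [0.5861, 0.1223, 0.0532]
ee_rot: [-1.439, -2.254, -0.386]
force: [-1.4, -3.6, 5.4]
grip_width: 0.0285
finger_force: 59.9
```

>>> jog_arm([
  [-0.00018,0,-0.0001,0,0,0],
  [-0.00018,0,-0.0001,0,0,0],
  [-0.00018,0,-0.0001,0,0,0],
  [-0.00018,0,-0.0001,0,0,0],
  [-0.00018,0,-0.0001,0,0,0],
  [-0.00018,0,-0.0001,0,0,0],
  [-0.00018,0,-0.0001,0,0,0],
  [-0.00018,0,-0.0001,0,0,0],
])

```text
time: 19.18
eef_pos: [0.5867, 0.1208, 0.0532]
ee_rot: [-1.439, -2.254, -0.386]
force: [-2.2, -2.6, 4.7]
grip_width: 0.0288
finger_force: 60.0
```

>>> jog_arm([
  [-0.00018,0,-0.0001,0,0,0],
  [-0.00018,0,-0.0001,0,0,0],
  [-0.00018,0,-0.0001,0,0,0],
  [-0.00018,0,-0.0001,0,0,0],
  [-0.00018,0,-0.0001,0,0,0],
  [-0.00018,0,-0.0001,0,0,0],
  [0,0,0,0,0,0],
  [0,0,0,0,0,0],
])

```text
time: 19.85
eef_pos: [0.5871, 0.1201, 0.0532]
ee_rot: [-1.439, -2.254, -0.386]
force: [-2.8, -1.6, 6.5]
grip_width: 0.0281
finger_force: 60.0
```

>>> jog_arm([
  [0,0,0,0,0,0],
  [0,0,0,0,0,0],
  [0,0,0,0,0,0],
  [0,0,0,0,0,0],
  [0,0,0,0,0,0],
  [0,0,0,0,0,0],
  [0,0,0,0,0,0],
  [0,0,0,0,0,0],
], squeeze=20)

```text
time: 20.52
eef_pos: [0.5871, 0.12, 0.0532]
ee_rot: [-1.439, -2.254, -0.386]
force: [-3.0, -0.2, 5.7]
grip_width: 0.028
finger_force: 60.0
```

>>> jog_arm([
  [0,0,0,0,0,0],
  [0,0,0,0,0,0],
  [0,0,0,0,0,0],
  [0,0,0,0,0,0],
  [0,0,0,0,0,0],
  [0,0,0,0,0,0],
  [0,0,0,0,0,0],
  [0,0,0,0,0,0],
], grip=0.75)

```text
time: 21.18
eef_pos: [0.5876, 0.1193, 0.0528]
ee_rot: [-1.44, -2.255, -0.385]
force: [0.2, -0.8, -0.3]
grip_width: 0.064
finger_force: 0.0
```

```bash
python3 - <<'E'
from meas import *
meas("8")
A=cur();B=A.copy();B[:3,3]-=.16*A[:3,2];row(A,B,12)
g=cur();G=g[:3,3]+.006*g[:3,2];p0=[*(G-.071*U-[0,0,.003]),np.radians(-65.1),0]
import os
for n in ("top","side"):
    if not os.path.exists(f"b_{n}8.npy"): continue
    x=fitbal(np.load(f"b_{n}8.npy"),p0);v=np.array([.9070,.4210,0])
    print("cradle foot x,y",x[:3]@U-(.142 if n=="top" else .1407),x[:3]@v-(.582 if n=="top" else .585))
E
```

```text
21.1833 [ 0.245  -0.8063 -0.2657] 0.06395033689317577 [0.5863 0.122  0.0476] [-65.1288 -29.9255   0.0221]
top baluster [([0.5569, 0.1881, 0.0492], 0.72)]
top head []
320
side baluster [([0.5563, 0.1874, 0.047], 0.63)]
side head [([0.6208, 0.0451, 0.0469], 0.88)]
389
12 rows of [-0.      0.     -0.0133 -0.      0.      0.    ]
foot [0.5542 0.1899 0.0452] az,el [-65.6343   0.0567] med 0.0008930096912045755
cradle foot x,y -0.08087173044516371 0.0006070122560342117
foot [0.5559 0.19   0.0441] az,el [-65.4693   0.2069] med 0.0014079235388714782
cradle foot x,y -0.07901412561341359 -0.0007719417517637606
```

View pics/z8.png

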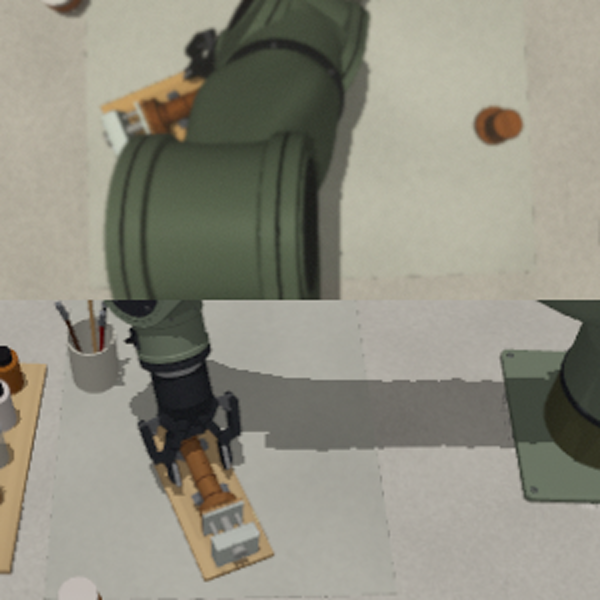

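>>> jog_arm([
  [0,0,-0.006,0,0,0],
  [0,0,-0.01,0,0,0],
  [0,0,-0.015,0,0,0],
  [0,0,-0.018,0,0,0],
  [0,0,-0.02,0,0,0],
  [0,0,-0.02,0,0,0],
  [0,0,-0.02,0,0,0],
  [0,0,-0.02,0,0,0],
])

```text
time: 22.25
eef_pos: [0.6149, 0.0598, 0.1664]
ee_rot: [-1.441, -2.256, -0.385]
force: [-0.5, -0.2, -0.2]
grip_width: 0.064
finger_force: 0.0
```

>>> jog_arm([
  [0,0,-0.012,0,0,0],
  [0,0,-0.012,0,0,0],
  [0,0,-0.012,0,0,0],
  [0,0,-0.012,0,0,0],
  [0,0,-0.008,0,0,0],
  [0,0,-0.004,0,0,0],
  [0,0,0,0,0,0],
  [0,0,0,0,0,0],
])

```text
time: 22.92
eef_pos: [0.627, 0.0338, 0.2164]
ee_rot: [-1.44, -2.255, -0.385]
force: [-0.6, 0.9, 0.1]
grip_width: 0.0642
finger_force: 0.0
```

```bash
python3 - <<'E'
from meas import *
meas("9")
p0=[.5555,.189,.045,np.radians(-65.1),0]
import os
for n in ("top","side"):
    if not os.path.exists(f"b_{n}9.npy"): continue
    x=fitbal(np.load(f"b_{n}9.npy"),p0)
    print("cradle foot x",x[:3]@U-(.142 if n=="top" else .1407))
E
```

```text
22.9167 [-0.6493  0.907   0.1291] 0.06421237190556013 [0.6258 0.0365 0.2112] [-65.1243 -29.9336   0.0066]
top baluster [([0.558, 0.188, 0.0482], 0.86)]
top head [([0.6189, 0.0425, 0.0459], 0.95)]
765
side baluster [([0.5542, 0.1871, 0.0461], 0.91)]
side head [([0.621, 0.0414, 0.0455], 0.57)]
596
foot [0.5542 0.1897 0.0453] az,el [-65.2864  -0.2861] med 0.0009200314974316774
cradle foot x -0.08076613796433793
foot [0.5563 0.1887 0.0448] az,el [-65.3897  -0.4385] med 0.0014128508903413668
cradle foot x -0.07769586699464806
```

View pics/z9.png

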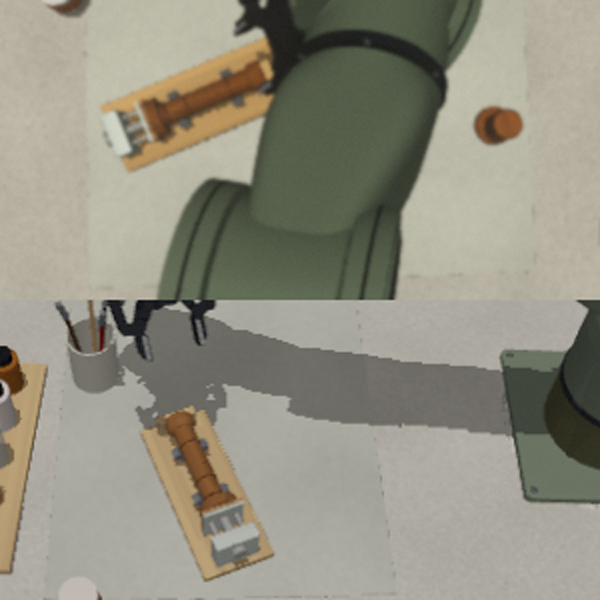

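The baluster lies level in the cradle. Its foot (side crop, about (218,500)) is against the pad, its head (180,420) is behind the stop, and the gripper is clear.

```bash
python3 -c "
from workcell import bot
print(bot.job_done())"
```

```text
the job is handed in; nothing more can be done
None
```

The baluster is in the cradle, level on both V rests with its head behind the stop and the sprung pad against its foot; the arm is clear, none of its moves came near the other pieces, and the job was handed in at about 23 s.

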